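Tip the tube rack down and push it up to the dry bath

ROBOT

A 6-joint arm with a two-finger parallel gripper is mounted at the origin on the work surface. World frame = base frame: x ahead of the robot, y to its left, z up, the work surface at z = 0. Lengths are in m, angles in rad, forces in N, time in s.
With the tool pointing down it reaches from about 0.35 to 0.975 m from the base axis. Payload 4.9 kg.
Tool frame: the origin (TCP) lies between the finger pads; the fingertips stand ctrl.tips_ahead ahead of it and the grasp point (between the pads) is the TCP (ctrl.tips_ahead is the distance from the TCP to the fingertips, in m); z points along the fingers, y is the line along which they close (so a half turn about z gives the same grasp; the last joint's range is limited). The gripper opens to 85 mm and grips with 20 to 120 N. Pads are 22 mm wide; open, the fingers measure 114 mm over their backs; the gripper's body (76 mm by 85 mm) begins 54 mm behind the grasp point. The pads swing forward as they close: fully open they stand 13 mm farther back than shut.
Start: joints at [-1.464, 0.053, 1.613, -0, 1.476, -0.119], TCP at [0.14, -0.609, 0.25] pointing down, gripper open.
Joint ranges: [-3.01, 3.01], [-1.01, 2.22], [0.06, 2.58], [-1.02, 4.17], [0.09, 2.62], [-3.14, 3.14]. Speed limits (rad/s): [2.57, 2.57, 3.14, 3.14, 3.14, 3.14].

INTERFACE

Orientations are given as a rotation vector (axis times angle).
In Python, from station import ctrl gives the robot as it stands.
- The arm moves only by the tool apply_moves, never from a script. Its argument "targets" is one flat list of numbers, 5 for each row, row after row: the shift along the tool's x, y, z normalised to -1 to 1, where 1 is 30 mm, then the turn about the tool's z normalised to -1 to 1, where 1 is 120 degrees, then the finger opening in mm, from 0 to 85.4. In form: [tx, ty, tz, yaw, grip, tx, ty, tz, yaw, grip, ...]. A call has 1 to 20 rows; each row shifts and turns the commanded pose from where the row before left it, along the tool's axes as they then stand; what a row does not reach is not made up. A row lasts 1/10 s, in which the tool goes at most 50 mm and 8.59 degrees, less where a joint would pass 70% of its speed; a pose out of reach is approached as far as the arm can. A call with a number of a shift or a turn outside -1 to 1 is refused whole. A call with a gripper value outside its range is refused whole. The fingers move at their own pace and stop on an object; "force" is the grip in N (left out, the last holds). Time passes only in rows, so rows that do not move let the fingers close. It gives the time, the measured TCP pose, the force, the opening and the grip force at its end, in the units of the state.
- ctrl.read_state(): the state, without advancing time (a new reading comes with each control period).
- ctrl.get_image(name): name is "scene" or "side" or "wrist"; returns (picture, depth): 384x512x3 uint8, blue, green, red; 384x512 float32, m along the optical axis (not along the pixel's ray), 0 where there is no reading.
- ctrl.get_calibration(name): a dict with "K" (3x3 intrinsics, pixels), "k1" (the pictures are not rectified: a ray, as slopes to the right and down, at radius r is drawn at 1 + k1 r^2 times it, then the intrinsics apply), "R" (3x3) and "t" (3): a world point X has camera coordinates R X + t. Camera axes: x right, y down, z forward; pixel columns grow to the right and rows downward; lengths in m; the calibration is good to about 2 mm. A picture is of the moment at which its call begins: read the wrist's pose just before it. get_calibration takes no time and is no camera call; for the wrist camera it gives the pose at the moment of the call.
- ctrl.job_done(): hands the job in; it is judged then, once.
Trained networks look in the newest picture that a camera, given by its name, has taken for a name from the list of things; names that differ only in an ending like _2 or _b are one class to them, and where a whole thing is asked for, a point or a joint stands for the part that bears it (a point fixed in the world has none). Each returns a list of dicts, best first, with "conf" (0 to 1); they miss things now and then, are a little off and sometimes report something else, mostly with a low value. They report only what shows in the picture. A call takes as long as a camera call. They do not tell look-alikes from the thing itself.
- ctrl.masks_of(camera, query): "region" (384x512 bool, what is visible of it) and "position" ([row, column] in pixels, amid what is visible of it).
The state is a dict: "time_s": time; "joint_pos": joint angles; "qd": joint speeds; "tau": joint torques, N m; "tool_pos": TCP position; "eef_rot": TCP orientation; "wrist_force": force on the tool from outside, world axes, zero at the start; "moment": the same for the moment, N m; "grip_width": finger opening in m; "gripper_force": force on a finger pad.
Only numpy, scipy, OpenCV 4.12 (cv2) and the standard library are available. Lean on these libraries where they do the work, as an engineer would, in place of code of your own. Each camera call takes 0.05 s, during which the arm holds its last target. There are 200 camera calls.

TASK

The empty tube rack stands on its long edge in front of the dry bath, its holes facing the robot. Push its upper part with the fingertips so that it tips over away from the robot and lies flat on its base with the holes up; then push it along the bench until its long side is flush against the front of the dry bath, within the width of the dry bath. Only push the rack, never lift or carry it, leave the bottle, the jar and the tip box alone, and finish clear of everything.

Things in the scene. Friction and masses are not known exactly. Their poses are not given: they have to be found in the camera images.
- rack: Blue plastic tube rack, solid outline 196 x 104 x 46 mm, 150-310 g; stands on a long edge, 104 mm tall. Origin: middle of the underside as it stands. x points out of the holed face (at the start to the robot, turned up to 30 degrees; straight up when lying as wanted), y along its length, z up (after tipping: towards the dry bath). Faces at x = +23 (holes), -23 (base), y = +-98, z = 0 and 104 mm.
- rack_center (a point): Centre of the rack: 52 mm above the bench as it stands, 23 mm when it lies flat. The rack tips over by itself once leaned about 24 degrees; once lying, rack's origin is the middle of the long side nearer the robot, 23 mm above the bench. Holes (tubes of 14 mm) and hollow base are closed to the fingers: it acts as a plain block.
- rack_corner_a (a point): Corner of the rack at x = -23, y = +98, z = +104 mm in the rack's frame: one end of the long bottom edge that comes to lie against the dry bath.
- rack_corner_b (a point): Corner of the rack at x = -23, y = -98, z = +104 mm in the rack's frame: the other end of that edge.
- dry_bath: Black dry-bath heater fixed to the bench, 320 mm wide, 250 mm deep, turned up to 8 degrees; vertical front face 70 mm high towards the robot, closed lid behind it (to 125 mm high, from 90 mm behind the front). Origin: bottom middle of the front face, at bench height. x points from the front face into the housing (away from the robot), y along the front to the robot's left, z up.
- bottle: Amber bottle, 56 mm across, 130 mm tall, standing to the left of the work. Origin: centre of its underside. Not to be disturbed.
- jar: White jar with a cap, 60 mm across, 75 mm tall, standing to the right of the work. Origin: centre of its underside. Not to be disturbed.
- tip_box: Grey box of pipette tips with a clear lid, 85 x 120 x 72 mm, standing to the right of the work. Origin: centre of its underside. Not to be disturbed.
Things that resemble listed ones, but are neither listed nor needed, are in the scene too. Several things have the shape of the rack; the one meant has the colours described above.

How it is judged:
By the outcome, as a careful person would: the job done as asked, in the order asked, and still so for the second after the job is handed in, with the robot touching nothing.
It also fails if it takes over 51 s, if anything falls off the work surface, if the arm or the gripper's body presses on something with over 40 N, if the wrist force passes 120 N, or if a joint passes its speed limit or range.

## Working session

There is one attempt and no reset: what is moved stays moved. The work goes in short steps, Python scripts to look and compute and a tool call to move; the robot and the scene stay as the last step left them, time stands still between calls to the robot, and variables do not carry over. Pictures are saved under pics/ and viewed, at most 10 in all, crops included, and the job is handed in when it is done.

Besides the shell and the picture viewer there is one more tool, called as name(argument=value, ...) on one line, values as JSON. apply_moves: Moves the arm, as the interface text tells. Scaled input: -1 to 1 covers 30 mm each way for a shift and 120 degrees each way for a turn. Its arguments: {"type":"object","properties":{"targets":{"type":"array"},"force":{"type":"number"}},"required":["targets"]}

```bash
mkdir -p pics; cat > h.py <<'E'
import numpy as np, cv2
from station import ctrl
def pts(cam, depth, mask=None):
    c=ctrl.get_calibration(cam);K=np.array(c["K"]);R=np.array(c["R"]);t=np.array(c["t"])
    m=depth>0
    if mask is not None:m&=mask
    v,u=np.nonzero(m)
    uv=np.stack([u,v],1).astype(np.float64)[:,None]
    n=cv2.undistortPoints(uv,K,np.array([c["k1"],0,0,0.]))[:,0]
    z=depth[v,u]
    P=np.c_[n*z[:,None],z]
    return (P-t)@R, np.c_[v,u]
E
python3 - <<'E'
from h import *
print(ctrl.tips_ahead, ctrl.read_state())
for c in("scene","side"):
    im,d=ctrl.get_image(c);cv2.imwrite(f"pics/{c}0.png",im);np.save(c+"0.npy",d)
    for q in("rack","dry_bath","bottle","jar","tip_box"):
        for r in ctrl.masks_of(c,q)[:4]:
            P,_=pts(c,d,r["region"])
            print(c,q,round(r["conf"],2),np.round(r["position"]),P.shape[0],np.round(np.percentile(P,[3,50,97],axis=0),3).tolist() if len(P) else None)
E
```

```text
0.019 {'time_s': 0.0, 'joint_pos': array([-1.46398911e+00,  5.33565891e-02,  1.61434370e+00,  9.70416774e-06,
        1.47600573e+00, -1.19000100e-01]), 'qd': array([ 7.42655987e-04, -3.46482767e-04,  1.18491802e-03,  5.68315912e-04,
       -5.64918917e-04, -7.68665350e-05]), 'tau': array([-1.91667550e-04, -3.93677688e+01, -3.70178676e+01, -1.09182542e-04,
        6.97753625e-03,  1.12798892e-05]), 'tool_pos': array([ 0.13987105, -0.60852619,  0.24903347]), 'eef_rot': array([-3.11949096e+00, -3.53704676e-01, -3.53872451e-05]), 'wrist_force': array([-0.38199646, -0.56067816, -0.52351211]), 'moment': array([-0.04113172, -0.00312438,  0.03386589]), 'gripper_force': 0.0, 'grip_width': 0.08567916208620963}
scene rack 0.98 [209. 284.] 2247 [[0.499, -0.071, 0.002], [0.526, 0.031, 0.069], [0.543, 0.121, 0.106]]
scene rack 0.93 [146. 274.] 1436 [[0.343, -0.261, 0.012], [0.39, -0.15, 0.093], [0.422, -0.078, 0.107]]
scene rack 0.79 [110. 216.] 1735 [[0.293, -0.455, 0.002], [0.399, -0.414, 0.073], [0.485, -0.407, 0.105]]
scene rack 0.61 [203. 351.] 2524 [[0.316, 0.048, 0.002], [0.353, 0.139, 0.0
[... 574 characters left out ...]
343.] 1976 [[0.329, -0.262, 0.003], [0.374, -0.156, 0.094], [0.419, -0.077, 0.107]]
side rack 0.66 [285. 321.] 2409 [[0.31, 0.05, 0.004], [0.348, 0.16, 0.104], [0.394, 0.234, 0.107]]
side rack 0.58 [222. 266.] 2192 [[0.495, -0.067, 0.004], [0.513, 0.055, 0.103], [0.543, 0.122, 0.107]]
side dry_bath 0.97 [191. 135.] 10948 [[0.757, -0.1, 0.012], [0.856, 0.086, 0.073], [0.986, 0.196, 0.128]]
side bottle 0.87 [295. 154.] 882 [[0.657, 0.294, 0.014], [0.672, 0.32, 0.085], [0.697, 0.337, 0.132]]
side jar 0.84 [143. 239.] 477 [[0.68, -0.244, 0.009], [0.7, -0.21, 0.053], [0.726, -0.197, 0.078]]
side tip_box 0.97 [148. 292.] 1314 [[0.515, -0.317, 0.009], [0.552, -0.233, 0.071], [0.594, -0.205, 0.075]]
```

View pics/scene0.png

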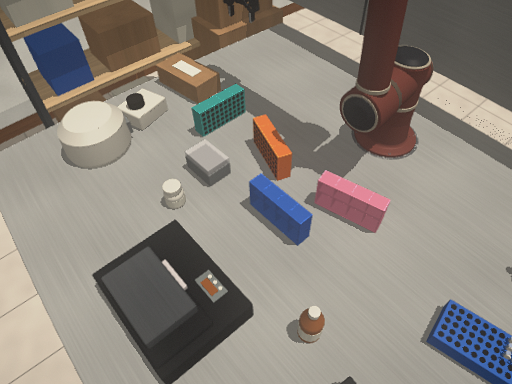

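```bash
python3 - <<'E'
from h import *
im=cv2.imread("pics/side0.png");cv2.imwrite("pics/crop1.png",cv2.resize(im[90:350,200:460],None,fx=2.2,fy=2.2,interpolation=cv2.INTER_CUBIC))
for c in("scene","side"):
    d=np.load(c+"0.npy");P,_=pts(c,d)
    # rack top face
    def box(lo,hi): return P[np.all((P>lo)&(P<hi),axis=1)]
    T=box([.45,-.12,.097],[.62,.2,.115]);r=cv2.minAreaRect((T[:,:2]*1000).astype(np.float32))
    print(c,"top rack",len(T),r, np.round(cv2.boxPoints(r)).tolist(), np.median(T[:,2]))
    F=box([.7,-.1,.015],[.83,.25,.06])
    # front face fit: x vs y
    if len(F)>50:
        # lower x quantile per y bin
        l=cv2.fitLine((F[:,:2]*1000).astype(np.float32),cv2.DIST_HUBER,0,.01,.01).ravel();print("front",len(F),l,np.percentile(F[:,1],[0.5,99.5]))
    S=box([.7,-.15,.064],[.9,.25,.076]);
    if len(S)>50:
        r=cv2.minAreaRect((S[:,:2]*1000).astype(np.float32));print("ledge",len(S),r,np.round(cv2.boxPoints(r)).tolist())
E
```

```text
scene top rack 1046 ((519.9598388671875, 23.150863647460938), (47.582855224609375, 196.9100799560547), 2.020221471786499) [[493.0, 121.0], [500.0, -76.0], [547.0, -74.0], [540.0, 122.0]] 0.10447808239143866
front 188 [9.9979842e-01 2.0077895e-02 7.9387665e+02 1.9436246e+02] [0.19238709 0.19549336]
ledge 4740 ((830.2151489257812, 35.39703369140625), (144.50909423828125, 321.388427734375), 0.986481249332428) [[755.0, 195.0], [761.0, -127.0], [905.0, -124.0], [900.0, 197.0]]
side top rack 1306 ((520.7214965820312, 23.604209899902344), (46.98872756958008, 199.61460876464844), 1.9866242408752441) [[494.0, 123.0], [501.0, -77.0], [548.0, -75.0], [541.0, 124.0]] 0.10462483961455421
front 953 [ 1.4428072e-02 -9.9989593e-01  7.5908942e+02  5.4466248e+01] [-0.0971772   0.19548786]
ledge 3687 ((826.1207885742188, 35.215599060058594), (323.99102783203125, 146.0137176513672), 89.7212905883789) [[752.0, -126.0], [898.0, -127.0], [900.0, 197.0], [754.0, 198.0]]
```

View pics/crop1.png

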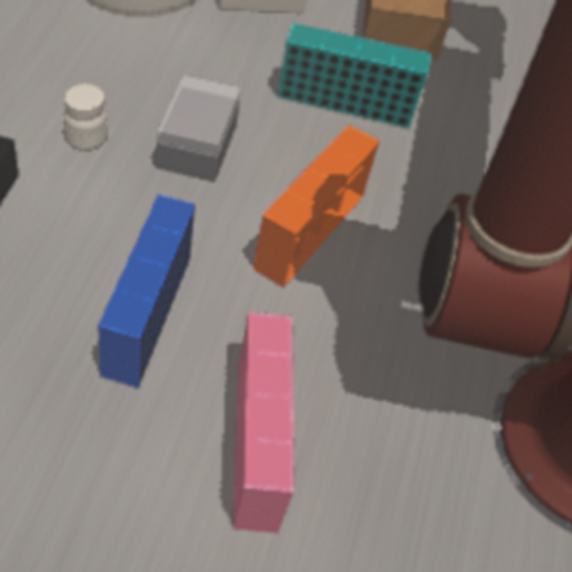

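The standing racks in the scene image are blue (209,284), pink (203,351), orange (146,274) and teal (110,216). A second blue one at (345,475) lies flat with tubes in it. The rack meant is the blue one at (209,284): it is blue, empty, standing and in front of the black dry bath at (304,170). The crop confirms it, centred near (145,290) there.

apply_moves(targets=[0, 0, 0, 0.046, 85, 0, 0, 0, 0.046, 85, 0.5, -0.9, 0, 0, 85, 0.5, -0.9, 0, 0, 85, 0.5, -0.9, 0, 0, 85, 0.5, -0.9, 0, 0, 85, 0.5, -0.9, 0, 0, 85, 0.5, -0.9, 0, 0, 85, 0.5, -0.9, 0, 0, 85, 0.5, -0.9, 0, 0, 85, 0.5, -0.9, 0, 0, 85, 0.5, -0.9, 0, 0, 85, 0.5, -0.9, 0, 0, 85, 0.5, -0.9, 0, 0, 85, 0.5, -0.9, 0, 0, 85, 0.5, -0.9, 0, 0, 85, 0.5, -0.9, 0, 0, 85, 0.5, -0.9, 0, 0, 85, 0.5, -0.9, 0, 0, 85, 0.5, -0.9, 0, 0, 85])

```text
time_s: 2.6
tool_pos: [0.3941, -0.1133, 0.2506]
eef_rot: [3.141, 0.052, 0.001]
wrist_force: [0.2, 0.0, 0.2]
grip_width: 0.0848
gripper_force: 0.0
```

```bash
cat >> h.py <<'E'
def rel(tx,ty,tz,ang=None):
    from scipy.spatial.transform import Rotation as Ro
    s=ctrl.read_state();R=Ro.from_rotvec(s["eef_rot"]).as_matrix();a=np.degrees(np.arctan2(R[1,0],R[0,0]))
    print("t",round(s["time_s"],2),"tcp",np.round(s["tool_pos"],4),"yaw",round(a,2),"F",np.round(s["wrist_force"],1),"units",np.round(R.T@(np.array([tx,ty,tz])-s["tool_pos"])/.03,2),"tilt",np.round(R[2],3))
E
python3 -c "
from h import *
rel(.45,.023,.25)"
```

```text
t 2.6 tcp [ 0.3941 -0.1133  0.2506] yaw 1.89 F [0.2 0.  0.2] units [ 2.01 -4.48  0.02] tilt [ 0.001  0.001 -1.   ]
```

apply_moves(targets=[0.4, -0.9, 0, 0, 85, 0.4, -0.9, 0, 0, 85, 0.4, -0.9, 0, 0, 85, 0.4, -0.9, 0, 0, 85, 0.4, -0.9, 0, 0, 85, 0, 0, 0.85, 0, 85, 0, 0, 0.85, 0, 85, 0, 0, 0.85, 0, 85, 0, 0, 0.85, 0, 85, 0, 0, 0.85, 0, 85, 0, 0, 0.85, 0, 85, 0, 0, 0, 0, 85])

```text
time_s: 3.8
tool_pos: [0.4462, 0.0228, 0.0936]
eef_rot: [-3.14, -0.052, 0.012]
wrist_force: [-1.0, 0.5, -0.5]
grip_width: 0.085
gripper_force: 0.0
```

```bash
python3 - <<'E'
from h import *
rel(.486,.023,.095)
im,d=ctrl.get_image("side");cv2.imwrite("pics/side1.png",cv2.resize(im[120:340,180:420],None,fx=2.4,fy=2.4))
E
```

```text
t 3.8 tcp [0.4462 0.0228 0.0936] yaw 1.9 F [-1.   0.5 -0.5] units [ 1.33  0.04 -0.06] tilt [-0.008 -0.001 -1.   ]
```

View pics/side1.png

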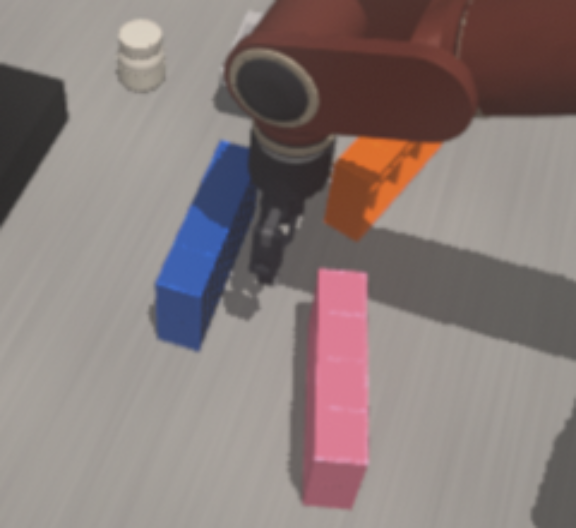

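The open fingers sit between the blue rack's holed face and the pink rack, with a tip near (265,280). Next I push gently and check whether the rack leans or slides.

apply_moves(targets=[0.4, 0, 0, 0, 85, 0.4, 0, 0, 0, 85, 0.3, 0, 0, 0, 85, 0.2, 0, 0, 0, 85, 0.2, 0, 0, 0, 85, 0.2, 0, 0, 0, 85, 0.2, 0, 0, 0, 85, 0.2, 0, 0, 0, 85])

```text
time_s: 4.65
tool_pos: [0.5125, 0.0246, 0.0973]
eef_rot: [3.141, 0.052, -0.0]
wrist_force: [0.5, -0.4, -0.1]
grip_width: 0.0851
gripper_force: 0.2
```

```bash
python3 - <<'E'
from h import *
rel(.54,.023,.095)
im,d=ctrl.get_image("side");cv2.imwrite("pics/side2.png",cv2.resize(im[120:340,180:420],None,fx=2.4,fy=2.4))
P,_=pts("side",d); 
B=im.astype(int);m=(B[...,0]>B[...,2]+60)&(B[...,0]>B[...,1]+40)
P,_=pts("side",d,m);P=P[(abs(P[:,0]-.56)<.12)&(abs(P[:,1]-.02)<.13)]
for lo in(-.08,.08):
    Q=P[(P[:,1]>lo)&(P[:,1]<lo+.03)];print(lo,len(Q),np.round(np.percentile(Q,[2,50,98],axis=0),3).tolist(), Q[Q[:,2]>Q[:,2].max()-.004].mean(0) if len(Q) else 0)
E
```

```text
t 4.65 tcp [0.5125 0.0246 0.0973] yaw 1.9 F [ 0.5 -0.4 -0.1] units [0.91 0.08 0.08] tilt [-0.  0. -1.]
-0.08 2 [[0.51, -0.059, 0.036], [0.51, -0.056, 0.039], [0.511, -0.053, 0.042]] [ 0.51070648 -0.05337734  0.04183074]
0.08 227 [[0.503, 0.082, 0.034], [0.542, 0.096, 0.106], [0.567, 0.109, 0.113]] [0.53217155 0.09636528 0.11214881]
```

View pics/side2.png

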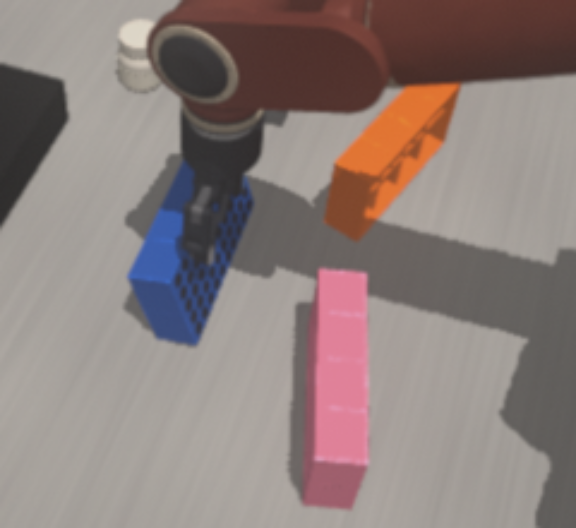

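The rack is tipping: its holed face leans away from the robot, from (140,275) to (195,340), and hasn't slid. I continue the push, then stop and back off.

apply_moves(targets=[0.2, 0, 0, 0, 85, 0.2, 0, 0, 0, 85, 0.2, 0, 0, 0, 85, 0.2, 0, 0, 0, 85, 0.2, 0, 0, 0, 85, 0, 0, 0, 0, 85, 0, 0, 0, 0, 85, -0.5, 0, 0, 0, 85, -0.6, 0, 0, 0, 85, -0.6, 0, 0, 0, 85, -0.6, 0, 0, 0, 85, 0, 0, 0, 0, 85])

```text
time_s: 5.9
tool_pos: [0.4712, 0.0234, 0.0966]
eef_rot: [-3.141, -0.052, 0.002]
wrist_force: [1.3, 0.3, 0.3]
grip_width: 0.0852
gripper_force: 0.0
```

```bash
cat >> h.py <<'E'
def look(zlo,zhi,name=None,cam="side"):
    im,d=ctrl.get_image(cam)
    B=im.astype(int);m=(B[...,0]>B[...,2]+50)&(B[...,0]>B[...,1]+30)
    P,_=pts(cam,d,m);P=P[(abs(P[:,0]-.62)<.2)&(abs(P[:,1]-.02)<.16)]
    T=P[(P[:,2]>zlo)&(P[:,2]<zhi)]
    r=cv2.minAreaRect((T[:,:2]*1000).astype(np.float32)) if len(T) else None
    print(cam,len(P),len(T),"zmax",P[:,2].max(),r,np.round(cv2.boxPoints(r)).tolist() if r else "")
    if name: cv2.imwrite("pics/"+name,cv2.resize(im[90:340,60:420],None,fx=2,fy=2))
E
python3 - <<'E'
from h import *
rel(.486,.023,.095)
look(.04,.052,"side3.png");look(.04,.052,cam="scene")
E
```

```text
t 5.9 tcp [0.4712 0.0234 0.0966] yaw 1.9 F [1.3 0.3 0.3] units [0.49 0.03 0.05] tilt [-0.002 -0.    -1.   ]
side 2217 1873 zmax 0.05233201421656427 ((597.3320922851562, 26.653579711914062), (105.4664077758789, 199.61557006835938), 2.0083396434783936) [[541.0, 125.0], [548.0, -75.0], [654.0, -71.0], [647.0, 128.0]]
scene 1826 1598 zmax 0.05173875397203683 ((597.034912109375, 25.546592712402344), (104.90406799316406, 199.59906005859375), 2.2811431884765625) [[541.0, 123.0], [549.0, -76.0], [653.0, -72.0], [645.0, 127.0]]
```

View pics/side3.png

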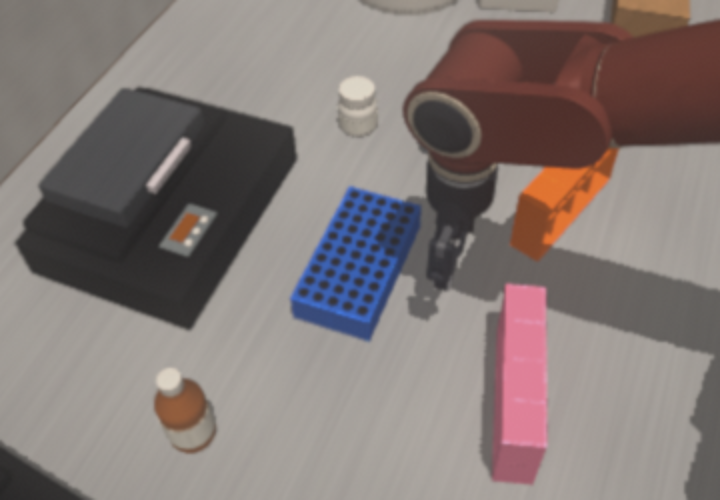

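The rack now lies flat with its holes up, its corners near (350,190), (420,210), (370,335) and (293,310) in the crop. I lower the fingers, align the yaw to the dry bath and push.

apply_moves(targets=[0, 0, 0.7, 0.008, 85, 0, 0, 0.7, 0, 85, 0, 0, 0.6, 0, 85, 0.5, 0, 0, 0, 85, 0.5, 0, 0, 0, 85, 0.5, 0, 0, 0, 85, 0.3, 0, 0, 0, 85, 0.2, 0, 0, 0, 85, 0.2, 0, 0, 0, 85, 0.3, 0, 0, 0, 85, 0.3, 0, 0, 0, 85, 0.3, 0, 0, 0, 85, 0.3, 0, 0, 0, 85, 0.3, 0, 0, 0, 85, 0.3, 0, 0, 0, 85, 0.3, 0, 0, 0, 85, 0.2, 0, 0, 0, 85, 0, 0, 0, 0, 85])

```text
time_s: 7.8
tool_pos: [0.6095, 0.0254, 0.0378]
eef_rot: [3.141, 0.026, 0.003]
wrist_force: [-0.1, -0.5, 0.5]
grip_width: 0.0848
gripper_force: 0.0
```

```bash
python3 - <<'E'
from h import *
rel(.642,.023,.036)
look(.04,.052);look(.04,.052,cam="scene")
E
```

```text
t 7.8 tcp [0.6095 0.0254 0.0378] yaw 0.94 F [-0.1 -0.5  0.5] units [1.08 0.1  0.06] tilt [ 0.002  0.    -1.   ]
side 1539 1242 zmax 0.1913969814972818 ((672.5672607421875, 27.539085388183594), (105.25151062011719, 199.93739318847656), 0.8636550307273865) [[618.0, 127.0], [621.0, -73.0], [727.0, -72.0], [724.0, 128.0]]
scene 1968 1581 zmax 0.05115192024642571 ((672.3298950195312, 26.02069091796875), (104.97953033447266, 199.01219177246094), 0.712597131729126) [[619.0, 125.0], [621.0, -74.0], [726.0, -73.0], [724.0, 126.0]]
```

apply_moves(targets=[0.2, 0, 0, 0, 85, 0.2, 0, 0, 0, 85, 0.2, 0, 0, 0, 85, 0.2, 0, 0, 0, 85, 0.1, 0, 0, 0, 85, 0.05, 0, 0, 0, 85, 0.05, 0, 0, 0, 85, 0, 0, 0, 0, 85])

```text
time_s: 8.7
tool_pos: [0.6385, 0.026, 0.0374]
eef_rot: [-3.141, -0.026, -0.001]
wrist_force: [0.1, -0.3, -0.2]
grip_width: 0.0851
gripper_force: 0.1
```

apply_moves(targets=[0.05, 0, 0, 0, 85, 0.05, 0, 0, 0, 85, 0, 0, 0, 0, 85])

```text
time_s: 9.0
tool_pos: [0.6414, 0.026, 0.0374]
eef_rot: [-3.141, -0.026, -0.001]
wrist_force: [-1.2, -0.7, 0.4]
grip_width: 0.0847
gripper_force: 0.4
```

apply_moves(targets=[0.05, 0, 0, 0, 85, 0, 0, 0, 0, 85])

```text
time_s: 9.2
tool_pos: [0.6429, 0.026, 0.0374]
eef_rot: [-3.141, -0.026, -0.001]
wrist_force: [-2.0, -0.9, 0.3]
grip_width: 0.0849
gripper_force: 0.5
```

apply_moves(targets=[0.05, 0, 0, 0, 85, 0, 0, 0, 0, 85])

```text
time_s: 9.4
tool_pos: [0.6435, 0.026, 0.0372]
eef_rot: [3.141, 0.026, -0.004]
wrist_force: [-5.7, -0.7, 2.7]
grip_width: 0.0853
gripper_force: 2.4
```

```bash
python3 - <<'E'
from h import *
rel(.642,.023,.036)
look(.04,.052);look(.04,.052,cam="scene")
E
```

```text
t 9.4 tcp [0.6435 0.026  0.0372] yaw 0.96 F [-5.7 -0.7  2.7] units [-0.05  0.1   0.04] tilt [-0.002  0.    -1.   ]
side 1522 1213 zmax 0.19305008452660014 ((707.1795654296875, 29.085250854492188), (107.9379653930664, 197.43711853027344), 1.4969459772109985) [[651.0, 126.0], [656.0, -71.0], [764.0, -68.0], [759.0, 129.0]]
scene 1645 1467 zmax 0.07137210080941675 ((704.338623046875, 27.212791442871094), (98.86478424072266, 198.19815063476562), 1.0699042081832886) [[653.0, 125.0], [657.0, -73.0], [756.0, -71.0], [752.0, 127.0]]
```

Contact is beginning: force is rising and the TCP is stalling. A little more to seat it.

apply_moves(targets=[0.05, 0, 0, 0, 85, 0, 0, 0, 0, 85])

```text
time_s: 9.7
tool_pos: [0.6436, 0.0259, 0.0372]
eef_rot: [3.141, 0.028, -0.01]
wrist_force: [-10.3, -1.8, 8.4]
grip_width: 0.085
gripper_force: 5.3
```

apply_moves(targets=[0.05, 0, 0, 0, 85, 0, 0, 0, 0, 85, 0, 0, 0, 0, 85])

```text
time_s: 10.0
tool_pos: [0.6437, 0.0258, 0.0372]
eef_rot: [3.141, 0.028, -0.016]
wrist_force: [-15.6, -2.8, 12.0]
grip_width: 0.0852
gripper_force: 8.1
```

The TCP has stalled at 0.6437 m with the rack seated. I retreat straight back, then up.

apply_moves(targets=[-0.1, 0, 0, 0, 85, -0.2, 0, 0, 0, 85, -0.5, 0, 0, 0, 85, -0.8, 0, 0, 0, 85, -0.8, 0, 0, 0, 85, -0.5, 0, -0.5, 0, 85, 0, 0, -1, 0, 85, 0, 0, -1, 0, 85, 0, 0, -1, 0, 85, 0, 0, -1, 0, 85, 0, 0, -1, 0, 85, 0, 0, -1, 0, 85, -0.8, 0, 0, 0, 85, -0.8, 0, 0, 0, 85, 0, 0, 0, 0, 85, 0, 0, 0, 0, 85])

```text
time_s: 11.6
tool_pos: [0.5124, 0.0239, 0.2326]
eef_rot: [3.141, 0.025, 0.003]
wrist_force: [0.5, 0.1, -0.4]
grip_width: 0.0852
gripper_force: 0.0
```

```bash
python3 - <<'E'
from h import *
rel(.642,.023,.036)
look(.04,.052,"side4.png");look(.04,.052,cam="scene")
for q in("bottle","jar","tip_box"):
    im,d=ctrl.get_image("scene")
    r=ctrl.masks_of("scene",q)
    if r: P,_=pts("scene",d,r[0]["region"]);print(q,np.round(np.median(P,0),3))
im,d=ctrl.get_image("side");P,_=pts("side",d)
F=P[(P[:,2]>.052)&(P[:,2]<.066)&(P[:,0]>.73)&(P[:,0]<.8)&(P[:,1]>-.09)&(P[:,1]<.18)]
print("front line",np.polyfit(F[:,1],F[:,0],1),len(F))
E
```

```text
t 11.6 tcp [0.5124 0.0239 0.2326] yaw 0.93 F [ 0.5  0.1 -0.4] units [4.31 0.1  6.56] tilt [ 0.002  0.    -1.   ]
side 2448 1976 zmax 0.053745500105481056 ((707.3209228515625, 25.60137939453125), (106.86690521240234, 204.07896423339844), 0.8269997835159302) [[652.0, 127.0], [655.0, -77.0], [762.0, -76.0], [759.0, 128.0]]
scene 1854 1676 zmax 0.068806667255122 ((703.8988037109375, 26.655441284179688), (98.98318481445312, 198.02296447753906), 1.1042472124099731) [[653.0, 125.0], [656.0, -73.0], [755.0, -71.0], [751.0, 127.0]]
bottle [0.696 0.317 0.087]
jar [ 0.716 -0.212  0.053]
tip_box [ 0.568 -0.246  0.07 ]
front line [-0.02519178  0.76007813] 219
```

View pics/side4.png

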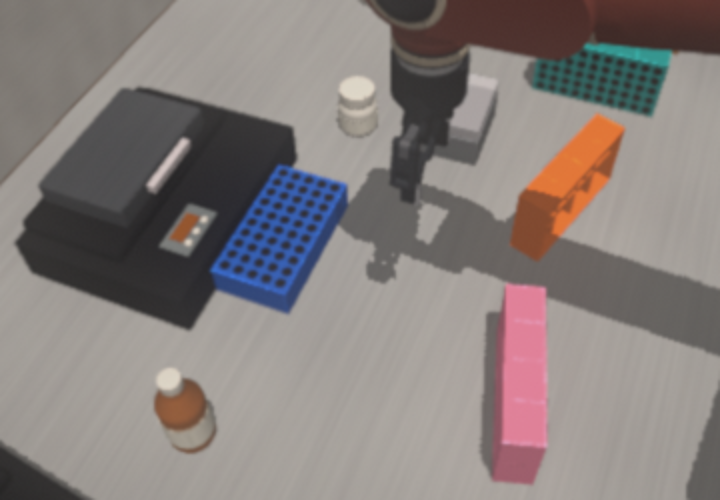

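The rack sits against the dry bath face, its far edge along (280,170) to (215,285), and the other objects haven't moved. To rule out a small angular gap, I press once more with closed fingers at the rack's middle so it aligns itself to the face.

apply_moves(targets=[0, 0, 1, 0, 0, 0, 0, 1, 0, 0, 0, 0, 1, 0, 0, 0, 0, 1, 0, 0, 0, 0, 1, 0, 0, 0, 0, 0.7, 0, 0, 0, 0, 0.5, 0, 0, 0.8, 0, 0, 0, 0, 0.8, 0, 0, 0, 0, 0.8, 0, 0, 0, 0, 0.8, 0, 0, 0, 0, 0.5, 0, 0, 0, 0, 0.3, 0, 0, 0, 0, 0.1, 0, 0, 0, 0, 0.1, 0, 0, 0, 0, 0, 0, 0, 0, 0])

```text
time_s: 13.65
tool_pos: [0.6379, 0.026, 0.0462]
eef_rot: [-3.141, -0.026, 0.0]
wrist_force: [-0.3, 0.4, -0.6]
grip_width: -0.0
gripper_force: 0.0
```

apply_moves(targets=[0.1, 0, 0, 0, 0, 0.1, 0, 0, 0, 0, 0, 0, 0, 0, 0])

```text
time_s: 13.95
tool_pos: [0.6437, 0.0261, 0.0462]
eef_rot: [3.141, 0.026, -0.002]
wrist_force: [-2.3, 0.2, 0.7]
grip_width: 0.0
gripper_force: 1.1
```

apply_moves(targets=[0.07, 0, 0, 0, 0, 0.07, 0, 0, 0, 0, 0, 0, 0, 0, 0])

```text
time_s: 14.25
tool_pos: [0.6439, 0.0261, 0.0457]
eef_rot: [3.141, 0.026, -0.02]
wrist_force: [-17.6, -1.0, 10.7]
grip_width: 0.0002
gripper_force: 8.6
```

It stalled within 0.2 mm of the earlier position under 17 N, so the rack is seated flush. Final retreat.

apply_moves(targets=[-0.15, 0, 0, 0, 0, -0.2, 0, 0, 0, 0, -0.5, 0, 0, 0, 0, -0.8, 0, 0, 0, 0, -0.8, 0, 0, 0, 0, -0.5, 0, -0.5, 0, 0, 0, 0, -1, 0, 0, 0, 0, -1, 0, 0, 0, 0, -1, 0, 0, 0, 0, -1, 0, 0, 0, 0, -1, 0, 0, 0, 0, -1, 0, 0, -0.8, 0, 0, 0, 0, -0.8, 0, 0, 0, 0, 0, 0, 0, 0, 0, 0, 0, 0, 0, 0])

```text
time_s: 15.85
tool_pos: [0.5119, 0.0239, 0.2415]
eef_rot: [3.141, 0.026, 0.003]
wrist_force: [-0.5, 0.2, -0.2]
grip_width: 0.0001
gripper_force: 0.0
```

```bash
python3 - <<'E'
from h import *
rel(.642,.023,.036)
look(.04,.052);look(.04,.052,cam="scene")
print(ctrl.job_done())
E
```

```text
t 15.85 tcp [0.5119 0.0239 0.2415] yaw 0.93 F [-0.5  0.2 -0.2] units [4.32 0.1  6.86] tilt [ 0.002  0.    -1.   ]
side 2441 1987 zmax 0.052102815200007896 ((707.2363891601562, 25.3697509765625), (107.35037994384766, 203.95965576171875), 1.027335286140442) [[652.0, 126.0], [655.0, -78.0], [763.0, -76.0], [759.0, 128.0]]
scene 1858 1680 zmax 0.07129938287868286 ((704.017578125, 26.65283966064453), (99.75325012207031, 198.3410186767578), 0.946686863899231) [[653.0, 125.0], [656.0, -73.0], [756.0, -72.0], [752.0, 127.0]]
the job is handed in; nothing more can be done
None
```

The blue rack was tipped over and lies flat with its holes up, its long side pressed flush against the dry bath front and within its width; the bottle, jar and tip box were not disturbed, the arm is clear, and the job was handed in at about 16 s.

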